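# Snap a retaining clip onto a pivot pin with a fork tool

### The job

Pick up the fork tool by its handle and use it to push the split clip along the plate, sideways under the head of the pivot pin, until it snaps fully home in the groove. Then lay the fork down flat on the bench and let go of it. Never touch the clip with the gripper, and leave the oil can and the bush where they stand.

Things in the scene. Friction and masses are not known exactly. Their poses are not given: they have to be found in the camera images.
- pivot_block: pivot block, fixed to the bench: grey base 130 x 100 mm with a flat dark steel top plate at 36 mm height; mounting ears 23 mm out at both sides; two 4 mm bolt heads at the plate's rear corners. A headed pin stands on the plate 15 mm from the centre towards +x. Origin: centre of the underside; +x runs from the clip's starting side to the pin; front edge at x = -65 mm.
- groove (a point): the pin's groove: a neck 20 mm in diameter from the plate's surface up to 9 mm above it, under a head 30 mm in diameter (its top 60 mm above the bench). This point is on the pin's axis, 3 mm above the plate: where clip_center is when the clip is home. Axes as the block's.
- clip_center (a point): loose split clip, oiled bright steel, 6 mm thick, flat on the top plate in front of the pin. This point: centre of its seat, half-way up; +x points out of its open mouth, +z up. Two springy arms run along its sides to flared tips at x = 20 mm; their noses, at x = 7 mm, are 16.6 mm apart, touch the 20 mm neck about 14 mm short of home and snap over it at 6 to 14 N of push.
- fork_grip (a point): fork tool, loose on the bench, about 0.18 kg, flat underneath. This point: centre of its dark wooden handle (100 mm long, 24 mm wide, 28 mm tall), 14 mm above the underside. +x points along the tool to the tines, +z up. A steel shank 14 mm wide and 8 mm high joins handle and fork.
- fork_tip (a point): the middle between the ends of the fork's two tines, 127 mm ahead of fork_grip and 3 mm above the underside. Tines 6 mm thick, 11 mm wide, together 42 mm across; the slot between them is 20 mm wide and 23 mm deep: the clip's tongue goes into it while the tine ends bear on the clip's shoulders. Axes as fork_grip.
- oiler: bulb-shaped oil can with a thin upright spout, 65 mm in diameter, 136 mm tall, standing on the bench; a bystander. Origin at the centre of its underside.
- bush: plain steel bush, 42 mm in diameter, 36 mm tall, standing on the bench; a bystander. Origin at the centre of its underside.
- clip_back (a point): middle of the clip's straight back, 20 mm behind clip_center (x = -20 mm), half-way up. The back's two square shoulders reach 20 mm to either side; a tongue 16 mm wide sticks out 14 mm behind the middle. When the clip is home its back meets the neck and the noses hold it. Axes as clip_center.

How it is judged:
By the outcome, as a careful person would: the job done as asked, in the order asked, and still so for the second after the job is handed in, with the robot touching nothing.
It also fails if it takes over 51 s, if anything falls off the work surface, if the arm or the gripper's body presses on something with over 40 N, if the wrist force passes 120 N, or if a joint passes its speed limit or range.

### The arm

A 6-joint arm with a two-finger parallel gripper is mounted at the origin on a cart in front of the work surface, level with it; the furniture and walls round the work are solid. World frame = base frame: x ahead of the robot, y to its left, z up, the work surface at z = 0. Lengths are in m, angles in rad, forces in N, time in s.
With the tool pointing down it reaches from about 0.35 to 0.85 m from the base axis. Payload 8.1 kg.
Tool frame: the origin (TCP) lies between the finger pads; the fingertips stand 14 mm ahead of it and the grasp point (between the pads) lies 5 mm behind it; z points along the fingers, y is the line along which they close (so a half turn about z gives the same grasp; the last joint's range is limited). The gripper opens to 85 mm and grips with 20 to 120 N. Pads are 22 mm wide; open, the fingers measure 114 mm over their backs; the gripper's body (76 mm by 85 mm) begins 54 mm behind the grasp point. The pads swing forward as they close: fully open they stand 13 mm farther back than shut.
Start: joints at [-1.252, 0.13, 1.488, -0, 1.523, -0.085], TCP at [0.236, -0.552, 0.245] pointing down, gripper open.
Joint ranges: [-2.96, 2.96], [-0.89, 2.26], [0.02, 2.5], [-1.34, 4.48], [0, 2.73], [-2.66, 2.66]. Speed limits (rad/s): [2.39, 2.39, 2.79, 3.14, 3.14, 3.14].

### API

Orientations are given as [roll, pitch, yaw] about the fixed x, y, z axes, in that order (R = Rz(yaw) Ry(pitch) Rx(roll)).
In Python, from bench import bot, kin, camera, monitor gives the robot as it stands. The module is installed in compiled form; this text tells all that it offers. Calls block until the motion is done:
- bot.reach(position, orientation): joint-space move of the TCP to a pose.
- bot.servo_line(position, rot=None, rate=0.15, threshold=None): straight line of the TCP; rot=None keeps the orientation; rate is the mean speed in m/s. With threshold (N) it stops when the force on the tool has changed by that much, and returns True; else False.
- bot.move_joints(angles): joint-space move.
- bot.release() and bot.gripper_close(strength=None): open the fingers fully, or close them until they stop; strength is the grip in N (None keeps the last).
- bot.hold(seconds).
- kin.ik(position, orientation): joint angles nearest the present ones, or None.
- camera(name): name is "scene" or "side" or "wrist"; returns a dict with "color" (384x512x3 uint8, blue, green, red), "depth" (384x512 float32, m along the optical axis (not along the pixel's ray), 0 where there is no reading), "camera_matrix" (3x3 intrinsics, pixels), "cam_to_world" (4x4, takes a point from camera to world coordinates). Camera axes: x right, y down, z forward; pixel columns grow to the right and rows downward; lengths in m; the calibration is good to about 2 mm. A picture is of the moment at which its call begins.
A pose or a line that the arm cannot do raises bot.Unreachable and nothing moves.
- bot.close_job(): hands the job in; it is judged then, once.
Readings, each from a call of its own:
- monitor.get_t(): time.
- monitor.get_joints(): joint angles.
- monitor.get_qd(): joint speeds.
- monitor.get_tau(): joint torques, N m.
- monitor.get_tcp_pos(): TCP position.
- monitor.get_orientation(): TCP orientation.
- monitor.get_contact_force(): force on the tool from outside, world axes, zero at the start.
- monitor.get_wrist_torque(): the same for the moment, N m.
- monitor.get_gripper_width(): finger opening in m.
- monitor.get_gripper_force(): force on a finger pad.
Only numpy, scipy, OpenCV 4.12 (cv2) and the standard library are available. Lean on these libraries where they do the work, as an engineer would, in place of code of your own. Each camera call takes 0.05 s, during which the arm holds its last target. There are 200 camera calls.

## Working session

There is one attempt and no reset: what is moved stays moved. The work goes in short steps, each a Python script; the robot and the scene stay as the last script left them, time stands still between calls to the robot, and variables do not carry over. Pictures are saved under pics/ and viewed, at most 12 in all, crops included, and the job is handed in when it is done.

```bash
mkdir -p pics
python3 - <<'E'
from bench import bot,kin,camera,monitor
import cv2,numpy as np
a=[]
for n in ("scene","side"):
    c=camera(n); np.savez(f"pics/{n}.npz",**c); a.append(c["color"]); print(n,c["camera_matrix"].tolist(),c["cam_to_world"].round(3).tolist())
    cv2.imwrite(f"pics/{n}0.png",cv2.resize(c["color"],(800,600)))
print(monitor.get_t())
E
```

```text
scene [[368.09550780445556, 0.0, 254.11887381718248], [0.0, 368.09550780445556, 194.73187888049395], [0.0, 0.0, 1.0]] [[-0.799, -0.457, 0.392, 0.249], [-0.602, 0.595, -0.532, 0.472], [0.01, -0.661, -0.75, 0.737], [0.0, 0.0, 0.0, 1.0]]
side [[473.5407410618478, 0.0, 253.083128270308], [0.0, 473.5407410618478, 191.7690130151484], [0.0, 0.0, 1.0]] [[-0.996, -0.045, 0.073, 0.512], [-0.085, 0.615, -0.784, 1.066], [-0.01, -0.787, -0.617, 0.884], [0.0, 0.0, 0.0, 1.0]]
0.1
```

View pics/scene0.png

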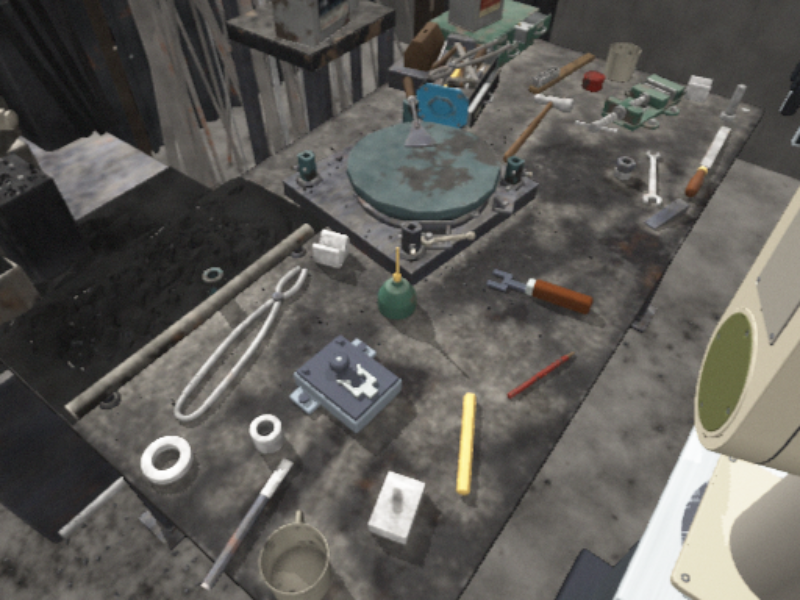

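View pics/side0.png

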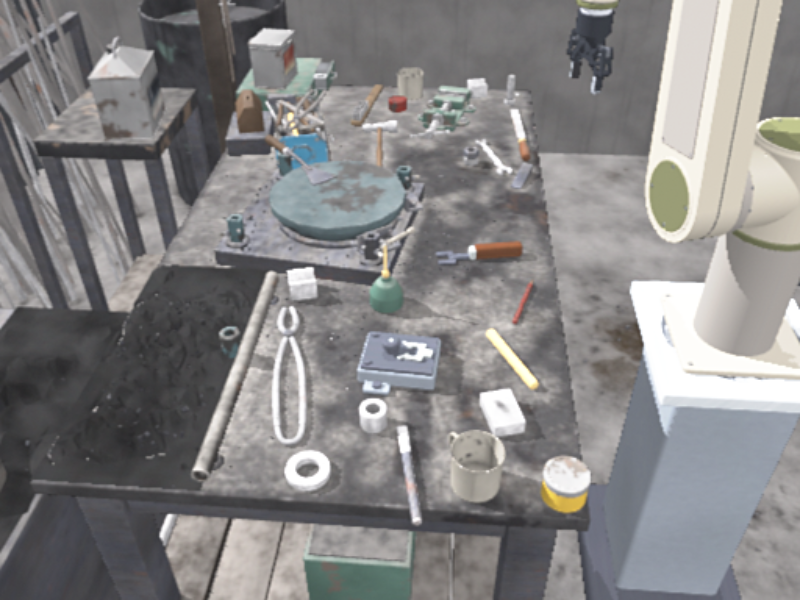

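The scene picture (800x600) shows the fork: tines at (495,280), handle at (562,295). The block is at (347,382), with the pin at (340,362) and the clip at (360,380). The oil can is at (397,297) and the bush at (266,432). The side view agrees: fork tines (445,257), handle (497,251), block (400,357).

```bash
cat > h.py <<'E'
from bench import bot,kin,camera,monitor
import cv2,numpy as np
def ray(c,px,z):
    "pixels (n,2) in 512x384 -> world points on plane z"
    px=np.atleast_2d(np.float64(px)); T=c["cam_to_world"]
    d=np.c_[px,np.ones(len(px))]@np.linalg.inv(c["camera_matrix"]).T@T[:3,:3].T
    o=T[:3,3]; return o+d*((z-o[2])/d[:,2])[:,None]
def snap(name,tag):
    c=camera(name); c=dict(c); np.savez(f"pics/{tag}.npz",**c); cv2.imwrite(f"pics/{tag}.png",cv2.resize(c["color"],(800,600))); return c
E
python3 - <<'E'
from h import *
S=np.load("pics/scene.npz");D=np.load("pics/side.npz")
k=.64
for n,a,b,z in [("tines",(497,280),(445,257),.004),("handle",(562,295),(497,251),.02),("pin",(340,360),(393,342),.06),("plate",(347,378),(401,352),.036),("oil",(397,305),(386,300),.03),("bush",(266,425),(373,408),.036),("red",(540,375),(524,302),.005)]:
    print(n,ray(S,np.array(a)*k,z).round(3),ray(D,np.array(b)*k,z).round(3))
bot.reach([0.47,0.10,0.42],[np.pi,0,0]) if kin.ik([0.47,0.10,0.42],[np.pi,0,0]) is not None else print("no")
c=snap("wrist","w1"); print(c["cam_to_world"].round(3).tolist(),c["camera_matrix"][0],monitor.get_t(),monitor.get_orientation(),monitor.get_joints())
E
```

```text
tines [[ 0.526 -0.201  0.004]] [[ 0.525 -0.203  0.004]]
handle [[ 0.415 -0.223  0.02 ]] [[ 0.419 -0.209  0.02 ]]
pin [[0.603 0.128 0.06 ]] [[0.604 0.134 0.06 ]]
plate [[0.587 0.134 0.036]] [[0.59  0.132 0.036]]
oil [[ 0.617 -0.028  0.03 ]] [[ 0.63  -0.017  0.03 ]]
bush [[0.625 0.26  0.036]] [[0.624 0.265 0.036]]
red [[ 0.37  -0.065  0.005]] [[ 0.37  -0.062  0.005]]
[[-0.0, -0.957, -0.289, 0.544], [-1.0, 0.001, -0.001, 0.1], [0.001, 0.289, -0.957, 0.549], [0.0, 0.0, 0.0, 1.0]] [296.67264048   0.         262.17762331] 2.6833 [ 3.14139075e+00  5.41876416e-04 -9.45084483e-04] [ 1.01703906e-01 -1.94797734e-01  1.49193424e+00 -1.50951186e-04
  1.84501586e+00  1.67340443e+00]
```

View pics/w1.png

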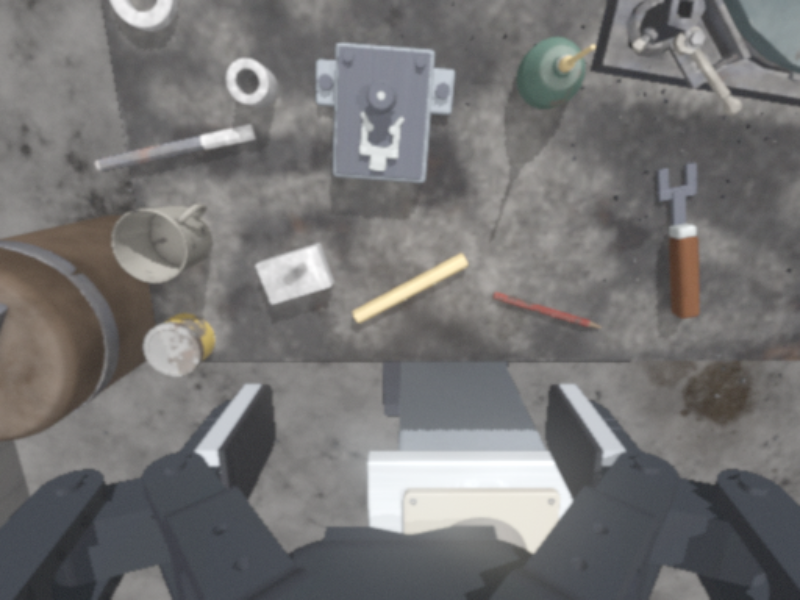

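The wrist view (800x600, up = +x, left = +y) shows the block at (383,112), the pin head at (380,97), and the clip at (380,140) with its tongue down. The fork tines are at (677,180) and the handle at (685,275). I'll take closer views of the fork and the block.

Run:
```python
from h import *
bot.reach([0.555,0.133,0.27],[np.pi,0,0]); bot.hold(.2); a=snap("wrist","wb")
bot.reach([0.41,-0.215,0.22],[np.pi,0,0]); bot.hold(.2); b=snap("wrist","wf")
print(monitor.get_t(),a["cam_to_world"][:3,3],b["cam_to_world"][:3,3])
ca=cv2.resize(a["color"][0:260,130:390],(600,600),interpolation=cv2.INTER_CUBIC)
cv2.imwrite("pics/ca.png",ca)
hsv=cv2.cvtColor(b["color"],cv2.COLOR_BGR2HSV)
m=cv2.inRange(hsv,(3,100,40),(18,255,255)); 
for q in cv2.findContours(m,0,2)[0]:
    if cv2.contourArea(q)>200: print(cv2.minAreaRect(q),cv2.contourArea(q))
```

```text
5.3333 [0.62946843 0.13343544 0.40221143] [ 0.48478959 -0.21362266  0.34915989]
((270.8999938964844, 166.6999969482422), (84.34449005126953, 19.945728302001953), 79.69515228271484) 1504.0
```

View pics/ca.png

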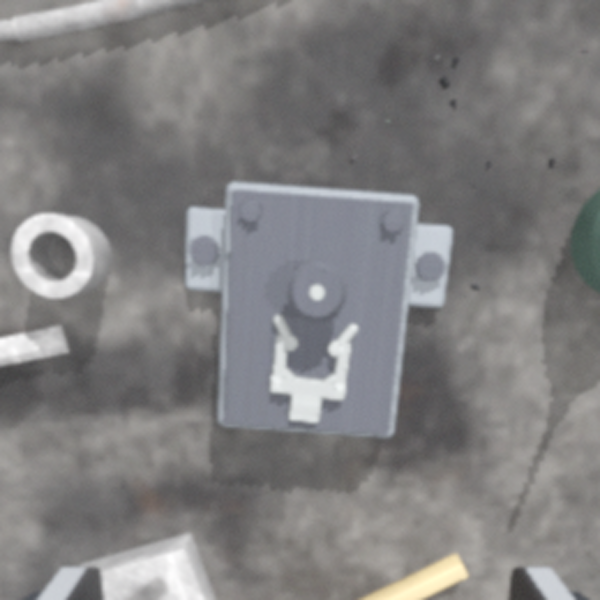

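View pics/wf.png

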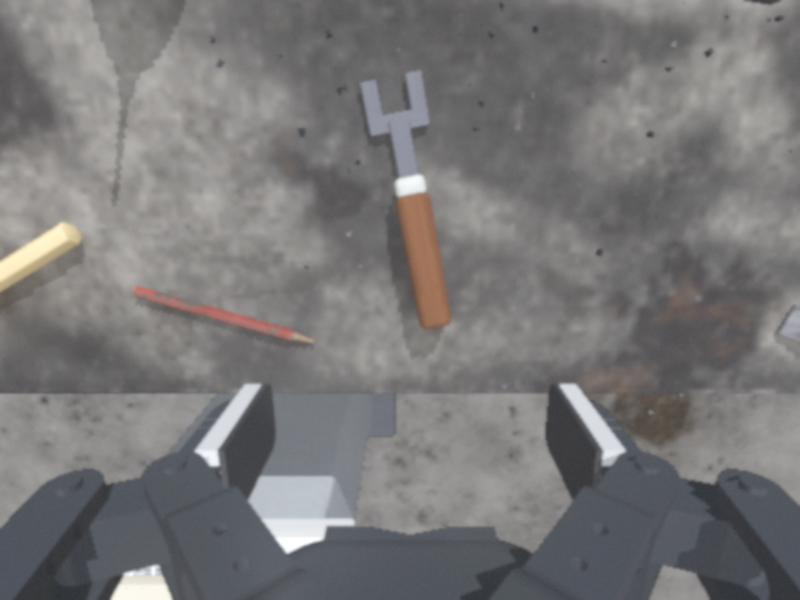

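The block crop (600x600) shows the plate corners at (230,185), (415,198), (390,436) and (220,425). The pin head is at (317,292), the clip shoulders are near (271,392) and (345,399), and the tongue end is at (305,422). In the fork view (800x600) the tine ends are at (369,81) and (414,71), the ferrule at (410,185) and the handle end at (437,326).

Run:
```python
from h import *
a=np.load("pics/wb.npz");b=np.load("pics/wf.npz")
k=.64
cr=lambda p:np.array(p)*260/600+[130,0]
pl=ray(a,cr([(230,185),(415,198),(390,436),(220,425)]),.036);print("plate",pl.round(4).tolist(),pl.mean(0))
f=pl[2:4].mean(0);r=pl[:2].mean(0);d=r-f;print("block yaw",np.degrees(np.arctan2(d[1],d[0])),np.linalg.norm(d),np.linalg.norm(pl[0]-pl[1]))
print("pin",ray(a,cr([(317,292)]),.060))
im=a["color"];g=im.min(2);m=(g>150).astype(np.uint8);n,l,s,c=cv2.connectedComponentsWithStats(m)
i=[j for j in range(1,n) if abs(c[j]-cr((306,385))).max()<18 and s[j,4]>50]; print(s[i],c[i])
for j in i:
    ys,xs=np.nonzero(l==j); P=ray(a,np.c_[xs,ys],.042); u=d/np.linalg.norm(d); v=np.array([-u[1],u[0],0])
    X=P@u;Y=P@v; print("clip X",X.min(),X.max(),"Y",Y.min(),Y.max())
    for q in np.arange(X.min(),X.max(),.004):
        w=Y[(X>=q)&(X<q+.004)]
        if len(w): print(round(q,4),w.min().round(4),w.max().round(4))
    pp=ray(a,cr([(317,292)]),.060)[0]; print("pin X,Y",pp@u,pp@v)
# fork
t=ray(b,np.array([(369,81),(414,71)])*k,.006); print("tines",t, t.mean(0))
hsv=cv2.cvtColor(b["color"],cv2.COLOR_BGR2HSV);mm=cv2.inRange(hsv,(3,100,40),(18,255,255))
q=max(cv2.findContours(mm,0,2)[0],key=lambda q:abs(q.mean((0,1))[0]-271)<20 and cv2.contourArea(q))
box=ray(b,cv2.boxPoints(cv2.minAreaRect(q)),.026);print(box.round(4))
```

```text
plate [[0.6585, 0.171, 0.036], [0.6524, 0.0781, 0.036], [0.5281, 0.0863, 0.036], [0.5344, 0.1804, 0.036]] [0.59336925 0.12898385 0.036     ]
block yaw -4.048931362968291 0.1244860492447693 0.09311927468608072
pin [[0.60770916 0.12762793 0.06      ]]
[[247 136  39  48 810]] [[264.37654321 162.02716049]]
clip X 0.5269819869507993 0.5835593277147745 Y 0.14718143132199718 0.19204563592903132
0.527 0.1639 0.1803
0.531 0.1631 0.1806
0.535 0.1634 0.1806
0.539 0.1513 0.1873
0.543 0.1503 0.1913
0.547 0.1505 0.1915
0.551 0.1508 0.1915
0.555 0.1503 0.1907
0.559 0.1504 0.1907
0.563 0.1507 0.1899
0.567 0.1498 0.1901
0.571 0.1505 0.189
0.575 0.1472 0.1906
0.579 0.1473 0.192
0.583 0.1897 0.1909
pin X,Y 0.5971807874372613 0.17021874897435071
tines [[ 0.53849401 -0.18623694  0.006     ]
 [ 0.54467788 -0.21660055  0.006     ]] [ 0.54158595 -0.20141874  0.006     ]
[[ 0.4624 -0.2046  0.026 ]
 [ 0.4661 -0.2255  0.026 ]
 [ 0.3731 -0.244   0.026 ]
 [ 0.3687 -0.2214  0.026 ]]
```

Run:
```python
from h import *
w=np.load("pics/w1.npz")
# height map of the white item near the pushing path
T=w["cam_to_world"];K=w["camera_matrix"];z=w["depth"]
v,u=np.mgrid[0:384,0:512];P=np.stack([(u-K[0,2])*z/K[0,0],(v-K[1,2])*z/K[1,1],z],-1)@T[:3,:3].T+T[:3,3]
R=P[145:205,155:225].reshape(-1,3);R=R[(R[:,2]>.012)]
print("white",R.min(0),R.max(0)); 
for h in(.02,.03,.04): print(h,R[R[:,2]>h].min(0) if (R[:,2]>h).any() else None)
Y=np.radians(10.6);o=[np.pi,0,Y]
bot.reach([.4168,-.2248,.07],o); print(bot.servo_line([.4168,-.2248,.0175],rate=.08,threshold=8),monitor.get_tcp_pos())
bot.gripper_close(100); print(monitor.get_gripper_width(),monitor.get_gripper_force())
bot.servo_line([.4168,-.2248,.11],rate=.1); print(monitor.get_t(),monitor.get_contact_force())
snap("wrist","wg")
```

```text
white [0.38683272 0.10004512 0.01207026] [0.54442576 0.27653292 0.54864442]
0.02 [0.38683272 0.10004512 0.0201602 ]
0.03 [0.54442576 0.10004512 0.54864442]
0.04 [0.54442576 0.10004512 0.54864442]
False [ 0.41709991 -0.22501263  0.01786451]
0.022136360767513276 98.87632012367249
8.4667 [ 0.10063481  0.27066635 -1.38876372]
```

View pics/wg.png

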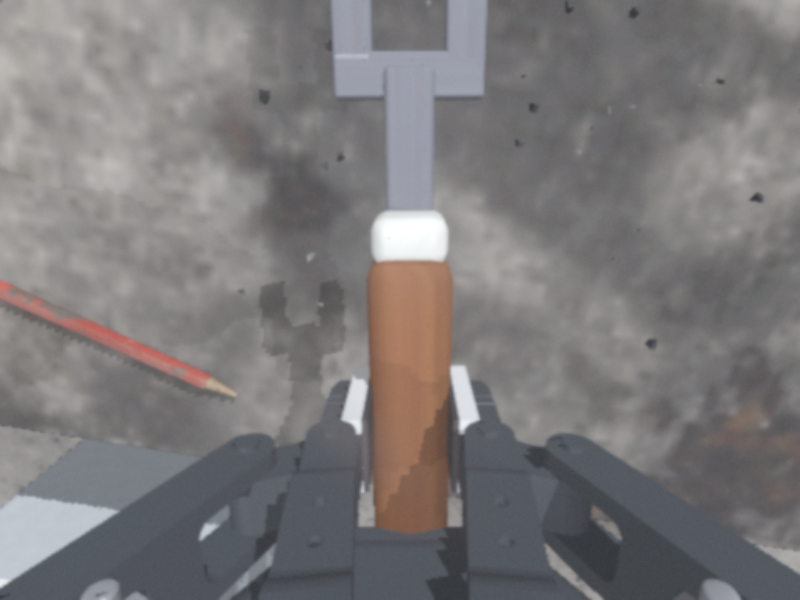

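The fork sits square and centred in the fingers: tines from 332 to 487 about column 410, slot bottom at row 52 of the 800x600 view. Next I go to a pose just behind the clip.

```bash
cat >> h.py <<'E'
B=np.radians(-4.05)
def tip(X,Y,yaw,z,off=.127):
    "TCP position and rot with the fork tip at X,Y of block-aligned axes"
    c,s=np.cos(B),np.sin(B); p=np.array([c*X-s*Y,s*X+c*Y])-off*np.array([np.cos(yaw),np.sin(yaw)])
    return [p[0],p[1],z],[np.pi,0,yaw]
E
python3 - <<'E'
from h import *
w=np.load("pics/wg.npz");t=ray(w,np.array([(409,52),(409,95)])*.64,.0985)[:,:2]-[.4171,-.2250]
Y=np.radians(10.6);print("slot/heel ahead of TCP",t@[np.cos(Y),np.sin(Y)], t@[-np.sin(Y),np.cos(Y)])
y=np.radians(-6.3)
p,r=tip(.521,.1722,y,.115); bot.reach(p,r)
p,r=tip(.521,.1722,y,.056); print(bot.servo_line(p,rate=.06,threshold=6),monitor.get_tcp_pos(),p,monitor.get_contact_force(),monitor.get_t())
bot.hold(.2)
s=snap("scene","s2");d=snap("side","d2");w=snap("wrist","w2")
z=lambda c,x,y:cv2.resize(c["color"][y:y+100,x:x+100],(400,400),interpolation=cv2.INTER_CUBIC)
cv2.imwrite("pics/c2.png",np.hstack([z(s,185,200),z(d,220,190)]))
E
```

```text
slot/heel ahead of TCP [0.10256683 0.0918858 ] [0.00135441 0.00135577]
False [0.40607231 0.14902249 0.05649499] [np.float64(0.40562788256741583), np.float64(0.1489095793813066), 0.056] [ 0.13415844  0.11781773 -1.66613463] 11.05
```

View pics/c2.png

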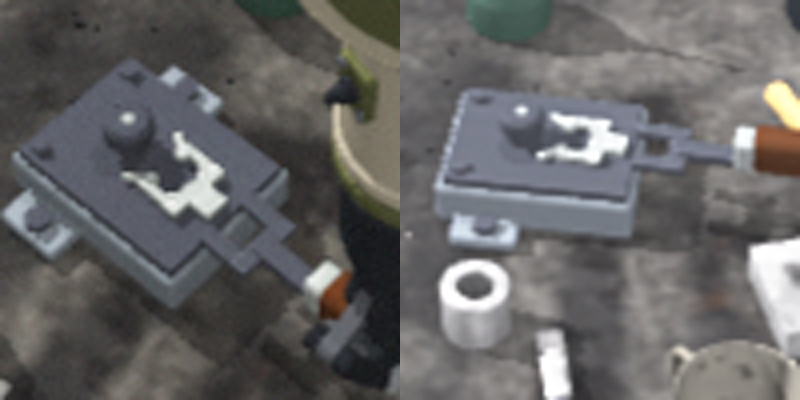

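View pics/w2.png

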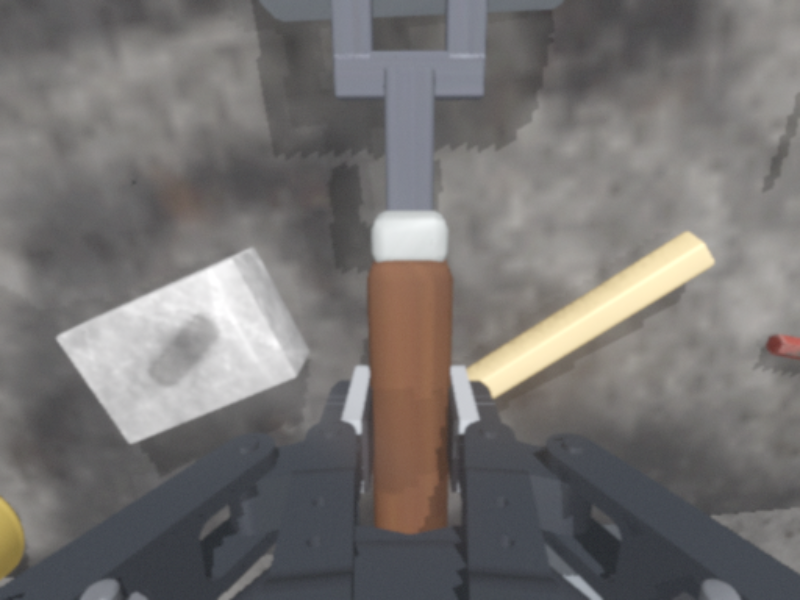

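The crops show the tines straddling the tongue with no contact: scene tine ends near (245,200) and (205,240), tongue end (212,207); side tine ends (635,130) and (632,165), tongue (627,143). The tongue sits about 2 mm towards -y of the slot centre. That agrees with the 1.35 mm lateral camera bias seen on the grasped fork, so I'll correct for it. Then I'll slide the slot over the tongue and check that the clip stayed still.

```bash
cat >> h.py <<'E'
def clip(c,box):
    x,y,w,h=box; g=c["color"][y:y+h,x:x+w].min(2); m=(g>140).astype(np.uint8)
    n,l,s,q=cv2.connectedComponentsWithStats(m); j=1+np.argmax(s[1:,4]); 
    ys,xs=np.nonzero(l==j); P=ray(c,np.c_[xs+x,ys+y],.042); u=np.array([np.cos(B),np.sin(B),0]);v=np.array([-u[1],u[0],0])
    return s[j,4],[round(float(k),4) for k in ((P@u).mean(),(P@v).mean(),(P@u).min(),(P@u).max())]
SB=(210,230,40,28); DB=(252,214,30,20)
E
python3 - <<'E'
from h import *
s=np.load("pics/s2.npz");d=np.load("pics/d2.npz");print(clip(s,SB),clip(d,DB))
y=np.radians(-6.3)
p,r=tip(.521,.1705,y,.056); bot.servo_line(p,rate=.03)
p,r=tip(.535,.1702,y,.056); print(bot.servo_line(p,rate=.03,threshold=3),monitor.get_contact_force(),monitor.get_t()); bot.hold(.2)
s=snap("scene","s3");d=snap("side","d3");print(clip(s,SB),clip(d,DB))
z=lambda c,x,y:cv2.resize(c["color"][y:y+50,x:x+50],(400,400),interpolation=cv2.INTER_CUBIC)
cv2.imwrite("pics/c3.png",np.hstack([z(s,210,225),z(d,250,200)]))
E
```

```text
(np.int32(177), [0.5505, 0.1695, 0.5275, 0.5809]) (np.int32(155), [0.5543, 0.1721, 0.5277, 0.5839])
False [-0.55710888  0.94998742 -1.3542873 ] 12.2667
(np.int32(177), [0.5505, 0.1695, 0.5275, 0.5809]) (np.int32(151), [0.5549, 0.172, 0.5277, 0.5839])
```

View pics/c3.png

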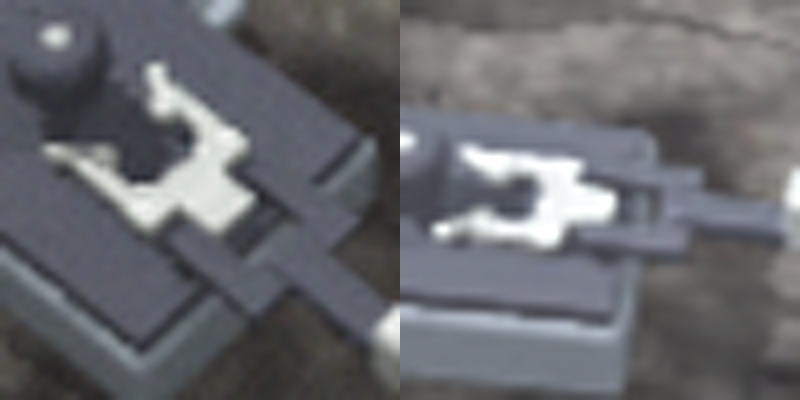

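The tongue is now in the slot with the tines on both sides (scene crop tongue (228,210), side crop tongue (600,203)), and the clip has not moved. Now I push.

Run:
```python
from h import *
p,r=tip(.558,.1692,B,.056); print(bot.servo_line(p,r,rate=.03,threshold=10),monitor.get_contact_force())
s=snap("scene","s4");print(clip(s,(200,222,45,36)),clip(snap("side","d4"),(246,210,36,26)))
p,r=tip(.585,.1689,B,.056); print(bot.servo_line(p,r,rate=.02,threshold=22),monitor.get_contact_force(),np.subtract(monitor.get_tcp_pos(),p),monitor.get_t())
s=snap("scene","s5");print(clip(s,(195,218,50,36)),clip(snap("side","d5"),(240,210,36,26)))
z=lambda c,x,y:cv2.resize(c["color"][y:y+50,x:x+50],(400,400),interpolation=cv2.INTER_CUBIC)
cv2.imwrite("pics/c5.png",np.hstack([z(s,200,220),z(np.load("pics/d5.npz"),240,200)]))
```

```text
False [-0.15186411 -0.2921547  -1.97596783]
(np.int32(149), [0.5662, 0.169, 0.5447, 0.5971]) (np.int32(123), [0.5686, 0.1739, 0.5443, 0.6001])
True [-0.54885171  0.54818261  1.85492174] [-0.00657253  0.00035246 -0.00157772] 14.7
(np.int32(58), [0.5772, 0.1644, 0.5644, 0.5925]) (np.int32(93), [0.5887, 0.1788, 0.5648, 0.619])
```

Run:
```python
from h import *
p,r=tip(.584,.1689,B,.056); print(bot.servo_line(p,r,rate=.015,threshold=18),monitor.get_contact_force(),np.subtract(monitor.get_tcp_pos(),p))
p,r=tip(.577,.1689,B,.056); bot.servo_line(p,r,rate=.03)
p,r=tip(.55,.1692,B,.056); bot.servo_line(p,r,rate=.08); bot.hold(.2)
s=snap("scene","s6");d=snap("side","d6");print(clip(s,(195,218,50,36)),clip(d,(240,210,36,26)),monitor.get_t(),monitor.get_contact_force())
z=lambda c,x,y:cv2.resize(c["color"][y:y+50,x:x+50],(400,400),interpolation=cv2.INTER_CUBIC)
cv2.imwrite("pics/c6.png",np.hstack([z(s,200,220),z(d,240,200)]))
```

```text
True [-3.34301332  0.05890348  4.77123221] [-0.00543867  0.00019751 -0.00192844]
(np.int32(61), [0.5771, 0.165, 0.5642, 0.5925]) (np.int32(100), [0.5876, 0.1781, 0.5648, 0.619]) 16.2333 [-1.10615065 -0.58705655 -1.93712599]
```

View pics/c6.png

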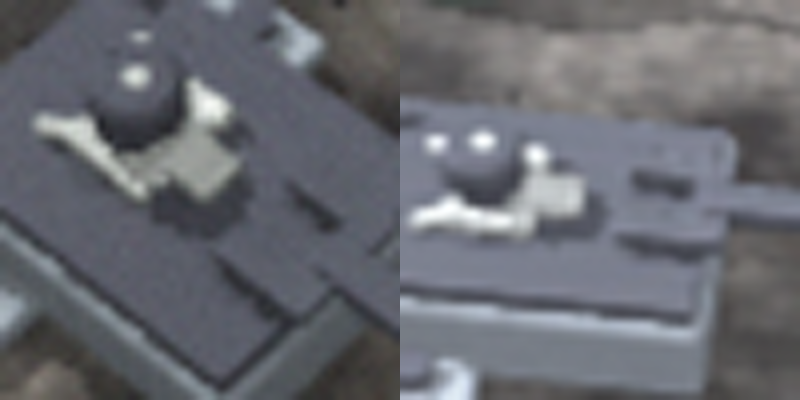

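The clip is home: its arms are around the neck under the head, the tongue is free at scene crop (215,165), and both pushes hit a hard stop at the same place. I lay the fork back where it came from.

Run:
```python
from h import *
p,r=tip(.50,.1692,B,.056); bot.servo_line(p,rate=.1)
p[2]=.12; bot.servo_line(p,rate=.12)
o=[np.pi,0,np.radians(10.6)]
bot.reach([.4168,-.2248,.10],o); bot.servo_line([.4168,-.2248,.03],rate=.1)
print(bot.servo_line([.4168,-.2248,.0177],rate=.02,threshold=6),monitor.get_tcp_pos(),monitor.get_contact_force())
bot.release(); bot.hold(.2); bot.servo_line([.4168,-.2248,.15],rate=.12)
bot.reach([.41,-.215,.22],[np.pi,0,0]); bot.hold(.2)
w=snap("wrist","w7");s=snap("scene","s7");d=snap("side","d7")
print(clip(s,(195,218,50,36)),clip(d,(240,210,36,26)),monitor.get_t(),monitor.get_gripper_width())
cv2.imwrite("pics/c7.png",np.hstack([cv2.resize(w["color"],(400,300)),cv2.resize(s["color"],(400,300))]))
```

```text
True [ 0.41660852 -0.22469944  0.01806012] [-1.19656366  0.73907837  5.56056345]
(np.int32(140), [0.5852, 0.1734, 0.5638, 0.6173]) (np.int32(806), [0.5758, 0.1687, 0.5262, 0.6317]) 23.2167 0.08506508182087147
```

View pics/c7.png

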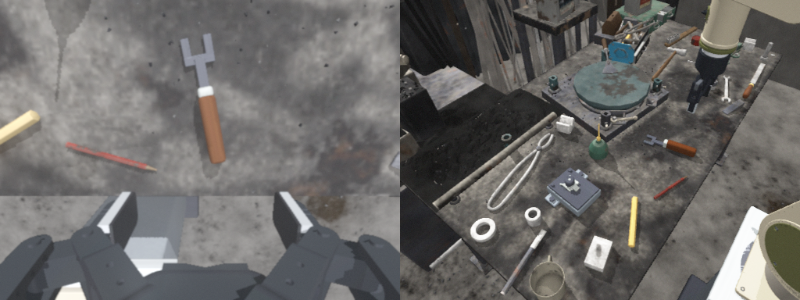

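The fork lies flat at its old place (wrist half (205,100)). The clip is on the pin (scene half (575,183)), and the oil can (597,148) and bush (533,215) are undisturbed.

```bash
python3 -c "
from bench import bot
print(bot.close_job())"
```

```text
the job is handed in; nothing more can be done
None
```

The job is handed in at about 23 s of the 51 s allowed: the clip was pushed home to a hard stop in the pin's groove, the fork lies flat on the bench and released, the gripper never touched the clip, and the oil can and bush look undisturbed in the last picture.

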